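# Pack the gap under a spring press and hold the pack down

## Task

The bridge of the small blue packing press is set at a different height each time. Slide packing plates flat onto its bed by their yellow tabs, one on top of another and each fully home against the back stop, until the gap under the brass foot is too small for another plate; then press the red knob down until you feel the foot bear firmly on the pack, and finish while still holding it down like that. Leave any plate you do not need lying on the worktop well clear of the press, and do not disturb the other things on the bench.

Things in the scene. Friction and masses are not known exactly. Their poses are not given: they have to be found in the camera images.
- press: fixed blue and steel packing press, base 100 x 104 mm. Origin on the worktop under the bed's middle, z up. Plates go in along +x from its open front (-x). Back stop: face at x = 33 mm, top 72 mm above the worktop; a plate fully home has its origin at x = 0, y = 0 (about) and its axes along the press's. Collars at x = 0, y = +-42 mm, radius 9 mm, 48 mm high, flank the bed
- bed (a point): point on the bed's flat top straight above the press's origin, 35 mm above the worktop. The flat runs from x = -28 to 33 mm in the press's frame (a small lip slopes down in front of it to x = -37 mm) and is 60 mm wide in y; the plates' tabs hang out over its front
- bridge: blue crossbar over the bed, fixed, on two steel pillars (radius 6 mm, at y = +-42 mm); axes as the press's. Origin: straight above the press's origin, level with the underside of the raised foot, 47.5 to 74.5 mm above the worktop (differs per start; 12.5 to 39.5 mm above the bed: one to three plates). The bar spans x = +-13 mm, y = +-52 mm, 7 to 23 mm above this origin
- plunger: red round knob (30 mm across) on a rod through the bridge, with a brass foot (24 mm across, edge bevelled 3 mm) below. Origin: centre of the foot's underside; the knob's flat top is 47 mm above it. Slides straight down at most 14 mm against a light spring (1.5 N at the top, 3 N at the bottom) that lifts it when let go; over too thin a pack it runs to its end without meeting it
- plate_a: packing plate, aluminium, 10 mm thick, 0.11 kg, flat and loose on the worktop; the three are alike. Plain part 64 mm (its x) by 54 mm (y); from the middle of its -x edge a yellow tab, 24 mm wide (y), 50 mm long, also 10 mm thick, reaches to x = -82 mm; grip the tab across its width, e.g. at x = -65 mm. Origin: centre of the underside of the plain part; z up
- plate_b: packing plate, aluminium, 10 mm thick, 0.11 kg, flat and loose on the worktop; the three are alike. Plain part 64 mm (its x) by 54 mm (y); from the middle of its -x edge a yellow tab, 24 mm wide (y), 50 mm long, also 10 mm thick, reaches to x = -82 mm; grip the tab across its width, e.g. at x = -65 mm. Origin: centre of the underside of the plain part; z up
- plate_c: packing plate, aluminium, 10 mm thick, 0.11 kg, flat and loose on the worktop; the three are alike. Plain part 64 mm (its x) by 54 mm (y); from the middle of its -x edge a yellow tab, 24 mm wide (y), 50 mm long, also 10 mm thick, reaches to x = -82 mm; grip the tab across its width, e.g. at x = -65 mm. Origin: centre of the underside of the plain part; z up
- oil_can: bystander: red oil can, 46 mm across, 150 mm tall; origin centre of its underside
- padlock: bystander: brass padlock lying flat, 59 x 40 x 15 mm; origin centre of its underside
- yellow_driver: bystander: screwdriver with yellow handle, 190 mm long, 28 mm thick; origin under its middle
- cylinder: bystander: brass lock cylinder lying flat, 35 x 61 x 21 mm; origin centre of its underside

How it is judged (in metres and radians):
At the end, for the whole second after the job is handed in: Fingers press the knob (>3 N), plunger 0.8 mm or more down, foot bears on a plate (>2 N). Each plate is home (within 6 mm in x, 9 mm in y of the press's origin, flat to 0.05 rad, square to 0.12 rad, at rest) or lies on the worktop, its origin over 100 mm from the press's ((((x of plate_a in the frame of press between -0.006 and 0.006 m and y of plate_a in the frame of press between -0.009 and 0.009 m and angle between plate_a's own z axis and vertical below 0.05 rad and angle between the x axis of plate_a and the x axis of press, either way round below 0.12 rad and linear speed of plate_a below 0.01 m/s) and contact force between plunger and plate_a above 2 N) or ((x of plate_b in the frame of press between -0.006 and 0.006 m and y of plate_b in the frame of press between -0.009 and 0.009 m and angle between plate_b's own z axis and vertical below 0.05 rad and angle between the x axis of plate_b and the x axis of press, either way round below 0.12 rad and linear speed of plate_b below 0.01 m/s) and contact force between plunger and plate_b above 2 N) or ((x of plate_c in the frame of press between -0.006 and 0.006 m and y of plate_c in the frame of press between -0.009 and 0.009 m and angle between plate_c's own z axis and vertical below 0.05 rad and angle between the x axis of plate_c and the x axis of press, either way round below 0.12 rad and linear speed of plate_c below 0.01 m/s) and contact force between plunger and plate_c above 2 N)) and contact force between the fingers and plunger above 3 N and z of plunger in the frame of bridge below -0.0008 m and ((x of plate_a in the frame of press between -0.006 and 0.006 m and y of plate_a in the frame of press between -0.009 and 0.009 m and angle between plate_a's own z axis and vertical below 0.05 rad and angle between the x axis of plate_a and the x axis of press, either way round below 0.12 rad and linear speed of plate_a below 0.01 m/s) or (horizontal distance between plate_a and press above 0.1 m and height (world z) of plate_a below 0.02 m)) and ((x of plate_b in the frame of press between -0.006 and 0.006 m and y of plate_b in the frame of press between -0.009 and 0.009 m and angle between plate_b's own z axis and vertical below 0.05 rad and angle between the x axis of plate_b and the x axis of press, either way round below 0.12 rad and linear speed of plate_b below 0.01 m/s) or (horizontal distance between plate_b and press above 0.1 m and height (world z) of plate_b below 0.02 m)) and ((x of plate_c in the frame of press between -0.006 and 0.006 m and y of plate_c in the frame of press between -0.009 and 0.009 m and angle between plate_c's own z axis and vertical below 0.05 rad and angle between the x axis of plate_c and the x axis of press, either way round below 0.12 rad and linear speed of plate_c below 0.01 m/s) or (horizontal distance between plate_c and press above 0.1 m and height (world z) of plate_c below 0.02 m))); the arm keeps its last pose, push and grip.
It fails at once if oil can disturbed (moved more than 30 mm) (distance of oil_can from where it was at the start of the episode above 0.03 m).
It fails at once if padlock disturbed (moved more than 30 mm) (distance of padlock from where it was at the start of the episode above 0.03 m).
It fails at once if yellow screwdriver disturbed (moved more than 30 mm) (distance of yellow_driver from where it was at the start of the episode above 0.03 m).
It fails at once if lock cylinder disturbed (moved more than 30 mm) (distance of cylinder from where it was at the start of the episode above 0.03 m).
It also fails if it takes over 72 s, if anything falls off the work surface, if the arm or the gripper's body presses on something with over 40 N, if the wrist force passes 120 N, or if a joint passes its speed limit or range.

## Robot

A 6-joint arm with a two-finger parallel gripper is mounted at the origin on a cart in front of the work surface, level with it; the furniture and walls round the work are solid. World frame = base frame: x ahead of the robot, y to its left, z up, the work surface at z = 0. Lengths are in mm, angles in rad, forces in N, time in s.
With the tool pointing down it reaches from about 350 to 875 mm from the base axis. Payload 4.2 kg.
Tool frame: the origin (TCP) lies at the very end of the fingers, on their centre line; the grasp point (between the pads) lies 19 mm behind it; z points along the fingers, y is the line along which they close (so a half turn about z gives the same grasp; the last joint's range is limited). The gripper opens to 85 mm and grips with 20 to 120 N. Pads are 22 mm wide; open, the fingers measure 114 mm over their backs; the gripper's body (76 mm by 85 mm) begins 54 mm behind the grasp point. The pads swing forward as they close: fully open they stand 13 mm farther back than shut.
Start: joints at [-0.897, 0.385, 0.008, 0, -1.194, -0.259], TCP at [251.892, -571.97, 231.312] pointing down, gripper open.
Joint ranges: [-3.14, 3.14], [-1.21, 2.06], [-1.07, 1.41], [-3.16, 2.05], [-2.99, -0.16], [-3.1, 3.1]. Speed limits (rad/s): [2.79, 2.79, 3.14, 3.14, 3.14, 3.14].

## Interface

Orientations are given as a unit quaternion [x, y, z, w].
In Python, from bench import arm gives the robot as it stands. The module is installed in compiled form; this text tells all that it offers.
- The arm moves only by the tool drive_tool, never from a script. Its argument "targets" is a list of rows, each a list of 5 numbers: the closure, from -1 (fully open) to 1 (shut), then the shift along the tool's x, y, z in mm, then the turn about the tool's z in degrees. In form: [[grip, tx, ty, tz, roll], ...]. A call has 1 to 12 rows; each row is the pose to reach, as a shift and turn from the pose commanded when the call began, along the tool's axes at that moment; what a row does not reach only later rows make up. A row lasts 1/10 s, in which the tool goes at most 50 mm and 8.59 degrees, less where a joint would pass 70% of its speed; a pose out of reach is approached as far as the arm can. A call with a gripper value outside its range is refused whole. The fingers move at their own pace and stop on an object; the grip force is fixed at half the most. Time passes only in rows, so rows that repeat a pose let the fingers close. It gives the time, the measured TCP pose, the force, the opening and the grip force at its end, in the units of the state.
- arm.read_state(): the state, without advancing time (a new reading comes with each control period).
- arm.get_image(name): name is "scene" or "top"; returns the picture (400x640x3 uint8, blue, green, red); there is no depth.
- arm.camera_params(name): a dict with "fov_y" (degrees; the focal length in pixels is half the picture's height over the tangent of half this angle, whatever the lens; pixels are square), "cx", "cy" (the principal point, pixels), "rvec" (rotation vector, rad) and "tvec" (3), from world to camera coordinates, as OpenCV has them. Camera axes: x right, y down, z forward; pixel columns grow to the right and rows downward; lengths in mm; the calibration is good to about 2 mm. A picture is of the moment at which its call begins. camera_params takes no time and is no camera call.
- arm.job_done(): hands the job in; it is judged then, once.
The state is a dict: "clock": time; "joints": joint angles; "joint_vel": joint speeds; "joint_efforts": joint torques, N m; "position": TCP position; "ee_rot": TCP orientation; "contact_force": force on the tool from outside, world axes, zero at the start; "wrist_torque": the same for the moment, N m; "gripper_width": finger opening in mm; "grasp_force": force on a finger pad.
Only numpy, scipy, OpenCV 4.12 (cv2) and the standard library are available. Lean on these libraries where they do the work, as an engineer would, in place of code of your own. Each camera call takes 0.05 s, during which the arm holds its last target. There are 200 camera calls.

## Working session

There is one attempt and no reset: what is moved stays moved. The work goes in short steps, Python scripts to look and compute and a tool call to move; the robot and the scene stay as the last step left them, time stands still between calls to the robot, and variables do not carry over. Pictures are saved under pics/ and viewed, at most 10 in all, crops included, and the job is handed in when it is done.

Besides the shell and the picture viewer there is one more tool, called after "Call:" by a JSON object that holds its "fn" and its "kwargs". drive_tool: Moves the arm, as the interface text tells. Its arguments: {"type":"object","properties":{"targets":{"type":"array","items":{"type":"array","items":{"type":"number"}}}},"required":["targets"]}

```bash
mkdir -p pics; cat > h.py <<'E'
import numpy as np, cv2
from bench import arm
from scipy.spatial.transform import Rotation as R
def cam(n):
    p=arm.camera_params(n); f=200/np.tan(np.radians(p['fov_y'])/2)
    K=np.array([[f,0,p['cx']],[0,f,p['cy']],[0,0,1]]); return K,np.array(p['rvec'],float).ravel(),np.array(p['tvec'],float).ravel()
def ray(n,uv,z):
    K,r,t=cam(n); M=R.from_rotvec(r).as_matrix(); c=-M.T@t
    uv=np.atleast_2d(np.array(uv,float)); d=(np.linalg.inv(K)@np.c_[uv,np.ones(len(uv))].T).T@M
    return c+d*((z-c[2])/d[:,2])[:,None]
def proj(n,P):
    K,r,t=cam(n); return cv2.projectPoints(np.array(P,float).reshape(-1,1,3),r,t,K,None)[0].reshape(-1,2)
E
python3 - <<'E'
from h import *
for n in('scene','top'):
    cv2.imwrite(f'pics/{n}0.png',arm.get_image(n)); print(arm.camera_params(n))
s=arm.read_state(); print(s['position'],s['ee_rot'],s['gripper_width'],s['clock'])
E
```

```text
{'fov_y': 52.64324723109912, 'cx': 323.3922720216003, 'cy': 199.55338388436752, 'rvec': array([ 1.27315799, -2.01824135,  1.0886207 ]), 'tvec': array([270.56764687, 348.79071976, 842.17736284])}
{'fov_y': 57.23207348475085, 'cx': 315.0556730412501, 'cy': 199.96548725841146, 'rvec': array([ 2.11311525, -2.13048612,  0.15389624]), 'tvec': array([   6.41012542,  596.51095531, 1059.13799032])}
[ 251.690795   -571.51354791  230.35155929] [-2.05861290e-01  9.78580714e-01  9.25566742e-04 -2.41297113e-04] 85.40542162140095 0.1
```

View pics/scene0.png

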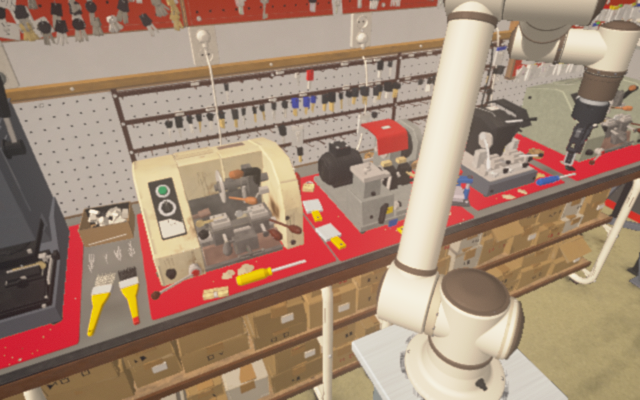

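View pics/top0.png

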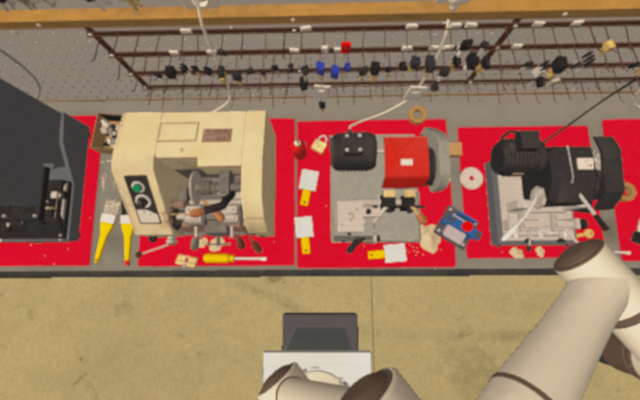

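The top view shows plates at about (309,185), (305,235) and (388,253), each with its yellow tab. The blue press is at (460,226) with a red knob. The oil can (298,148), padlock (318,143) and driver (235,258) are visible too. I'll enlarge the top view around the work.

```bash
python3 - <<'E'
from h import *
t=cv2.imread('pics/top0.png'); s=cv2.imread('pics/scene0.png')
cv2.imwrite('pics/c1.png',np.vstack([cv2.resize(t[160:275,285:485],(800,460),interpolation=cv2.INTER_CUBIC)]))
a=cv2.resize(s[165:225,430:500],(700,600),interpolation=cv2.INTER_CUBIC); cv2.imwrite('pics/c2.png',a)
print(ray('top',[(309,185),(305,235),(388,253),(460,226)],10).round(), proj('scene',ray('top',[(460,226)],35)))
h=cv2.cvtColor(t,cv2.COLOR_BGR2HSV)
for nm,m,z in (('yel',cv2.inRange(h,(18,140,120),(32,255,255)),10),('white',cv2.inRange(h,(0,0,170),(180,45,255)),10),('blue',cv2.inRange(h,(100,90,50),(125,255,255)),40)):
    m[:, :285]=0;m[:,490:]=0;m[:160]=0;m[275:]=0
    n,l,st,c=cv2.connectedComponentsWithStats(m)
    for i in range(1,n):
        if st[i,4]>40:
            print(nm,st[i],c[i].round(1),ray('top',c[i],z)[0].round(1)); 
            ct=cv2.findContours((l==i).astype('uint8'),0,1)[0][0]; print('  ',cv2.minAreaRect(ct))
E
```

```text
[[ 652.   21.   10.]
 [ 494.   34.   10.]
 [ 437. -219.   10.]
 [ 518. -442.   10.]] [[453.77055974 188.56566684]]
yel [300 190  10  16 121] [304.9 197.3] [612.4  34.5  10. ]
   ((304.9615478515625, 197.1923065185547), (7.8446455001831055, 15.689291000366211), 11.309932708740234)
yel [301 237   9  17 131] [305.2 245.1] [462.9  33.7  10. ]
   ((305.0, 245.0), (16.0, 8.0), 90.0)
yel [368 250  17   9 134] [375.9 254.2] [ 433.9 -182.2   10. ]
   ((376.0, 254.0), (8.0, 16.0), 90.0)
white [300 170  18  21 281] [308.4 179.5] [669.4  23.1  10. ]
   ((308.35601806640625, 179.79200744628906), (15.473592758178711, 18.425201416015625), 10.30484676361084)
white [295 217  18  21 309] [303.3 226.7] [519.8  39.6  10. ]
   ((302.9877014160156, 226.36477661132812), (19.917863845825195, 16.74911117553711), 84.80557250976562)
white [443 226  22  18 222] [453.8 234.3] [ 492.6 -421.7   10. ]
   ((453.67645263671875, 234.20587158203125), (20.579830169677734, 10.975909233093262), 30.963756561279297)
white [384 244  22  18 319] [394.7 252.6] [ 438.2 -239.3   10. ]
   ((394.55328369140625, 252.58609008789062), (16.29643440246582, 20.008399963378906), 84.80557250976562)
blue [456 212  20  11  67] [464.8 216.6] [ 543.1 -447.5   40. ]
   ((465.45587158203125, 217.0735321044922), (20.40833282470703, 4.115965843200684), 30.963754653930664)
blue [441 215  21  16 134] [452.  222.2] [ 526.4 -408.5   40. ]
   ((452.1712341308594, 221.29092407226562), (22.08296775817871, 11.292426109313965), 17.52556800842285)
blue [466 229  12  11  72] [471.6 234.4] [ 489.7 -463.6   40. ]
   ((471.5, 234.0), (10.0, 11.0), 90.0)
```

View pics/c1.png

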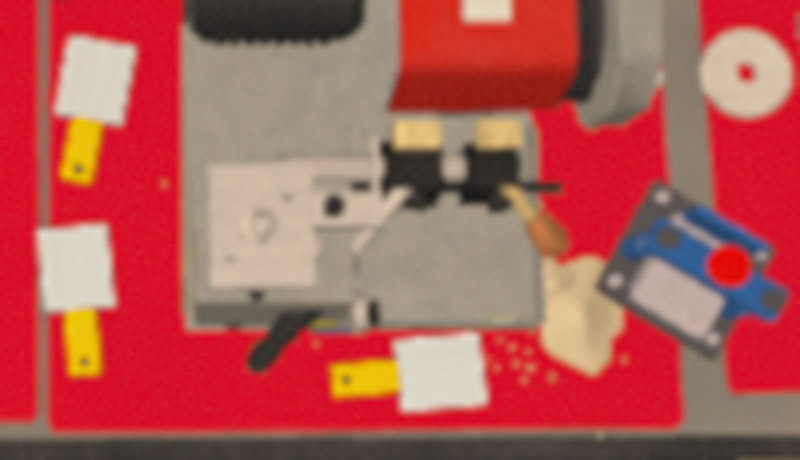

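View pics/c2.png

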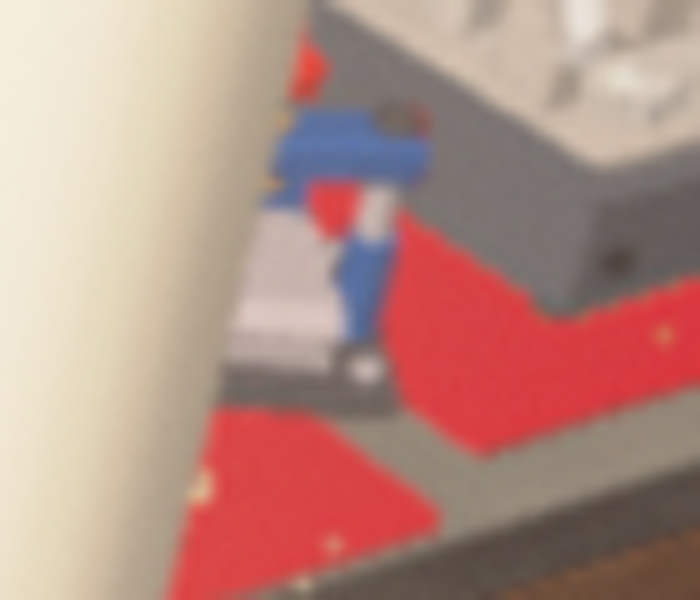

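Plates b and a lie clear of the machines; plate c is close to the lathe front, so I'll use it last. The press yaw is about -31°, and its front faces down-left in the picture. First move: go above plate b's tab, which also clears the scene camera's view of the press.

Call:
{"fn": "drive_tool", "kwargs": {"targets": [[-1, -430, 472, 0, 18], [-1, -430, 472, 0, 18], [-1, -430, 472, 0, 18], [-1, -430, 472, 0, 18], [-1, -430, 472, 0, 18], [-1, -430, 472, 0, 18], [-1, -430, 472, 0, 18], [-1, -430, 472, 0, 18], [-1, -430, 472, 0, 18], [-1, -430, 472, 0, 18], [-1, -430, 472, 0, 18], [-1, -430, 472, 0, 18]]}}

```text
clock: 1.3
position: [441.8, -4.2, 231.3]
ee_rot: [-0.051, 0.999, 0.0, 0.0]
contact_force: [1.8, -1.0, -0.5]
gripper_width: 85.1
grasp_force: 0.0
```

```bash
python3 - <<'E'
from h import *
t=arm.get_image('top');s=arm.get_image('scene')
cv2.imwrite('pics/top1.png',t);cv2.imwrite('pics/scene1.png',s)
q=arm.read_state();print(q['clock'],q['position'],R.from_quat(q['ee_rot']).as_matrix().round(3).tolist(),q['joints'],q['gripper_width'])
a=cv2.resize(t[195:255,430:490],(480,480),interpolation=cv2.INTER_CUBIC)
u,v=proj('scene',[[518,-442,50]])[0].round().astype(int);print(u,v)
b=cv2.resize(s[v-35:v+25,u-20:u+20],(320,480),interpolation=cv2.INTER_CUBIC)
cv2.imwrite('pics/c3.png',np.hstack([a,b]))
for n,i in(('top',t),('scene',s)):
    K,r,T=cam(n);print(-R.from_rotvec(r).as_matrix().T@T)
E
```

```text
1.4 [443.51456535  -1.835386   231.19706437] [[-0.994, -0.107, 0.001], [-0.107, 0.994, 0.0], [-0.001, 0.0, -1.0]] [ 3.64374080e-01  7.00532565e-02 -4.11074381e-01 -1.22261191e-04
 -1.08867382e+00 -1.82742778e+00] 85.55485370810042
456 184
[ 409.53884325  -24.79125279 1144.24779734]
[-350.82138846  461.41407736  753.75455607]
```

View pics/c3.png

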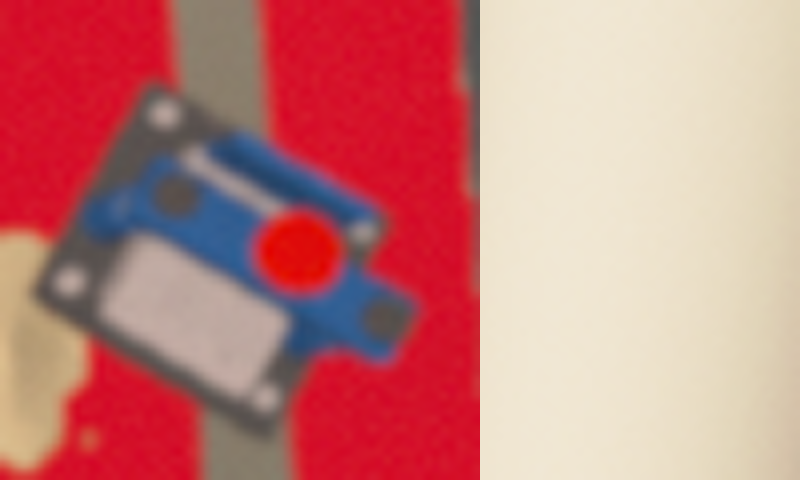

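The crop shows the press from above: knob centre at crop (299,250), pillar caps at (178,195) and (383,318), and base corners at (150,85), (35,290) and (270,438). The upper arm hides the press in the scene view, so I'll fit the pose and bridge height by least squares on these points, adding the first scene picture's points.

```bash
python3 - <<'E'
from h import *
from scipy.optimize import least_squares
t=cv2.imread('pics/top1.png');H=cv2.cvtColor(t,cv2.COLOR_BGR2HSV)
m=cv2.inRange(H,(0,200,60),(6,255,255)) # knob refine
T=lambda a,b:(429.5+(a+.5)/8,194.5+(b+.5)/8)
S=lambda a,b:(429.5+(a+.5)/10,164.5+(b+.5)/10)
# model: (x,y, z0, kh, kt)
top=[((0,0,47,1,0),T(299,250)),((0,42,23,1,0),T(178,195)),((0,-42,23,1,0),T(383,318)),
((50,52,0,0,1),T(150,85)),((-50,52,0,0,1),T(35,290)),((-50,-52,0,0,1),T(272,436)),
((-13,-52,23,1,0),T(390,360)),((13,-52,23,1,0),T(418,305))]
sc=[((-50,-52,0,0,0),S(400,415)),((-13,-52,7,1,0),S(425,182)),((-13,-52,23,1,0),S(430,150))]
def f(p,both,res=True):
    x,y,a,h,tk=p
    g=lambda L:np.array([[x+np.cos(a)*q[0]-np.sin(a)*q[1],y+np.sin(a)*q[0]+np.cos(a)*q[1],q[2]+q[3]*h+q[4]*tk] for q,_ in L])
    r=proj('top',g(top))-[w for _,w in top]
    if both: r=np.vstack([r,proj('scene',g(sc))-[w for _,w in sc]])
    return r if not res else np.r_[r.ravel(),(tk-12)/15]
for both in(0,1):
    s=least_squares(f,[510,-435,-.54,60,12],args=(both,),loss='soft_l1');print(s.x.round(3));print(f(s.x,both,False).round(2).tolist())
    x,y,a,h,_=s.x
    c,d=np.cos(a),np.sin(a)
    for q in[(-28,30,35),(-28,-30,35),(-37,30,27),(33,30,72),(33,-30,72)]:
        u=proj('top',[[x+c*q[0]-d*q[1],y+d*q[0]+c*q[1],q[2]]])[0];print(q,((u-[429.5,194.5])*8-.5).round())
E
```

```text
[ 511.743 -432.266   -0.581   46.692    8.096]
[[0.36, -0.57], [-0.4, -0.63], [-0.48, -0.4], [1.48, 0.3], [-0.3, 1.73], [0.0, 2.03], [-0.47, 0.02], [0.4, -0.68]]
(-28, 30, 35) [134. 281.]
(-28, -30, 35) [276. 368.]
(-37, 30, 27) [116. 302.]
(33, 30, 72) [251. 131.]
(33, -30, 72) [397. 220.]
[ 510.569 -426.254   -0.572   63.246   21.898]
[[0.5, -0.72], [-0.57, -0.78], [-0.13, -0.53], [0.85, 0.05], [-0.89, 1.97], [-0.07, 2.25], [-0.06, -0.03], [0.81, -0.88], [0.03, 1.6], [-0.28, 0.9], [0.18, -0.12]]
(-28, 30, 35) [119. 285.]
(-28, -30, 35) [261. 371.]
(-37, 30, 27) [100. 307.]
(33, 30, 72) [233. 135.]
(33, -30, 72) [380. 222.]
```

```bash
python3 - <<'E'
from h import *
from scipy.optimize import least_squares
T=lambda a,b:(429.5+(a+.5)/8,194.5+(b+.5)/8)
S=lambda a,b:(429.5+(a+.5)/10,164.5+(b+.5)/10)
top=[((0,0,47,1,0,0),T(299,250)),((0,42,23,1,0,0),T(178,195)),((0,-42,23,1,0,0),T(383,318)),
((50,52,0,0,1,1),T(150,85)),((-50,52,0,0,1,1),T(35,290)),((-50,-52,0,0,1,1),T(272,436)),
((-13,-52,23,1,0,0),T(390,360)),((13,-52,23,1,0,0),T(418,305)),
((-37,30,30,0,0,0),T(99,310)),((-37,-30,30,0,0,0),T(243,396))]
sc=[((-50,-52,0,0,0,1),S(400,415)),((-13,-52,7,1,0,0),S(425,182)),((-13,-52,23,1,0,0),S(430,150))]
def f(p,both,res=True):
    x,y,a,h,tk,o=p
    g=lambda L:np.array([[x+np.cos(a)*(q[0]+q[5]*o)-np.sin(a)*q[1],y+np.sin(a)*(q[0]+q[5]*o)+np.cos(a)*q[1],q[2]+q[3]*h+q[4]*tk] for q,_ in L])
    r=proj('top',g(top))-[w for _,w in top]
    if both: r=np.vstack([r,proj('scene',g(sc))-[w for _,w in sc]])
    return r if not res else np.r_[r.ravel(),(tk-12)/10]
for both in(0,1):
    s=least_squares(f,[510,-435,-.54,60,12,5],args=(both,),loss='soft_l1');print(s.x.round(3));print(f(s.x,both,False).round(2).tolist())
    x,y,a,h,*_=s.x
    J=s.jac;print('sd',(np.sqrt(np.diag(np.linalg.inv(J.T@J)))*.4).round(2))
E
```

```text
[ 508.82  -425.413   -0.562   63.608   10.22     9.328]
[[0.29, -0.11], [-0.85, -0.07], [-0.26, -0.04], [0.57, -1.28], [-0.7, 0.49], [-0.05, 0.25], [-0.13, 0.45], [0.66, -0.45], [0.27, 0.24], [0.06, 0.06]]
sd [0.49 0.8  0.01 2.39 2.88 1.26]
[ 508.784 -425.04    -0.559   64.936   10.59     9.632]
[[0.34, -0.14], [-0.85, -0.07], [-0.18, -0.1], [0.47, -1.35], [-0.73, 0.47], [-0.02, 0.15], [-0.03, 0.4], [0.74, -0.53], [0.17, 0.3], [-0.02, 0.07], [-0.25, 0.24], [-0.06, 0.69], [0.4, -0.34]]
sd [0.46 0.57 0.01 1.22 2.6  1.12]
```

Press origin is about (509,-425) with yaw -32°. The gap is about 29 mm, so probably two plates; I'll check by touch after the second. Next I'll line up over plate b's tab and come down part way.

Call:
{"fn": "drive_tool", "kwargs": {"targets": [[-1, -15, 33, 0, 0], [-1, -15, 33, 50, 0], [-1, -15, 33, 100, 0], [-1, -15, 33, 150, 0], [-1, -15, 33, 185, 0], [-1, -15, 33, 185, 0], [-1, -15, 33, 185, 0]]}}

```text
clock: 2.1
position: [453.8, 27.7, 46.6]
ee_rot: [-0.05, 0.999, -0.0, -0.0]
contact_force: [0.9, -0.3, 0.6]
gripper_width: 85.4
grasp_force: 0.0
```

```bash
python3 - <<'E'
from h import *
t=cv2.imread('pics/top0.png');h=cv2.cvtColor(t,cv2.COLOR_BGR2HSV)
m=cv2.inRange(h,(18,140,120),(32,255,255));w=cv2.inRange(h,(0,0,165),(180,60,255))
for nm,(x0,y0,x1,y1) in dict(b=(292,212,318,258),a=(294,166,322,210),c=(362,240,412,268)).items():
    q=[]
    for M in(m,w):
        k=np.zeros_like(M);k[y0:y1,x0:x1]=M[y0:y1,x0:x1]
        v,u=np.nonzero(k);q.append(ray('top',[(u.mean(),v.mean())],10)[0])
    d=q[1]-q[0];print(nm,q[0].round(1),q[1].round(1),np.hypot(*d[:2]).round(1),np.degrees(np.arctan2(d[1],d[0])).round(1))
s=arm.read_state();print(s['clock'],s['position'],s['ee_rot'],s['contact_force'])
E
```

```text
b [462.9  33.7  10. ] [519.7  40.   10. ] 57.1 6.3
a [612.4  34.5  10. ] [668.9  23.1  10. ] 57.7 -11.4
c [ 434.2 -181.9   10. ] [ 439.1 -239.5   10. ] 57.8 -85.1
2.1 [453.84653474  27.74188989  46.64193688] [-5.03445656e-02  9.98731789e-01 -3.62973966e-04 -3.27208960e-04] [ 0.93785891 -0.33811395  0.58241634]
```

Call:
{"fn": "drive_tool", "kwargs": {"targets": [[-1, -2, 5, 25, 0], [-1, -2, 5, 40, 0], [-1, -2, 5, 45, 0], [-1, -2, 5, 45, 0], [1, -2, 5, 45, 0], [1, -2, 5, 45, 0], [1, -2, 5, 45, 0], [1, -2, 5, 45, 0], [1, -2, 5, 45, 0], [1, -2, 5, 45, 0]]}}

```text
clock: 3.1
position: [455.4, 33.3, 2.1]
ee_rot: [-0.05, 0.999, -0.0, 0.0]
contact_force: [-1.0, -0.8, 6.4]
gripper_width: 22.4
grasp_force: 58.6
```

Call:
{"fn": "drive_tool", "kwargs": {"targets": [[1, 0, 0, -40, 0], [1, 30, 3, -80, 0], [1, 60, 6, -120, 0], [1, 70, 7, -148, 8], [1, 126, -354, -148, 38], [1, 126, -354, -148, 38], [1, 126, -354, -148, 38], [1, 126, -354, -148, 38], [1, 126, -354, -148, 38], [1, 126, -354, -148, 38], [1, 126, -354, -148, 38], [1, 126, -354, -148, 38]]}}

```text
clock: 4.3
position: [364.4, -335.2, 148.7]
ee_rot: [0.28, 0.96, -0.0, -0.0]
contact_force: [0.4, -0.1, -1.1]
gripper_width: 22.0
grasp_force: 59.4
```

Call:
{"fn": "drive_tool", "kwargs": {"targets": [[1, 0, 0, 0, 0], [1, 0, 0, 0, 0]]}}

```text
clock: 4.5
position: [364.4, -331.2, 148.7]
ee_rot: [0.278, 0.961, 0.0, -0.001]
contact_force: [1.0, 0.1, -0.9]
gripper_width: 21.8
grasp_force: 59.4
```

```bash
python3 - <<'E'
from h import *
s=arm.read_state();print(s['clock'],s['position'],s['ee_rot'],s['contact_force'],s['gripper_width'],s['grasp_force'])
t=arm.get_image('top');c=arm.get_image('scene');cv2.imwrite('pics/t2.png',t)
cv2.imwrite('pics/c4.png',np.hstack([cv2.resize(t[195:270,400:490],(480,400),interpolation=cv2.INTER_CUBIC),cv2.resize(c[150:220,425:480],(314,400),interpolation=cv2.INTER_CUBIC)]))
E
```

```text
4.5 [ 364.4339056  -331.20765228  148.69941857] [ 2.78173780e-01  9.60530314e-01  3.56982174e-04 -8.58004631e-04] [ 0.98935114  0.08515494 -0.86429189] 21.76885431395742 59.373289346694946
```

View pics/c4.png

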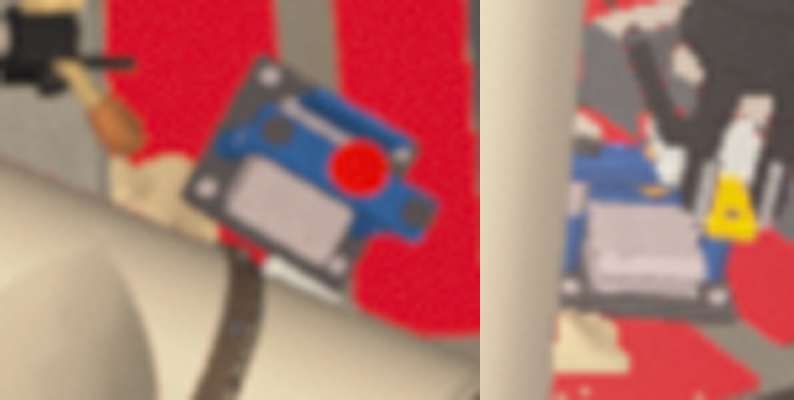

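The top crop shows the press unoccluded. The scene crop now shows the bed front edge, from about (590,283) to (700,290), part of the bridge, and the held tab on the right. I'll check the fitted pose against it numerically.

```bash
python3 - <<'E'
from h import *
x,y,a=508.8,-425.2,-.56
c,d=np.cos(a),np.sin(a)
for q in[(-28,30,35),(-28,-30,35),(-37,30,27),(-37,-30,27),(-40,52,0),(-40,-52,0),(-40,52,10),(-40,-52,10),(-10,0,64.5),(0,42,87.5),(-13,52,71.5),(-13,-52,71.5)]:
    u=proj('scene',[[x+c*q[0]-d*q[1],y+d*q[0]+c*q[1],q[2]]])[0];print(q,((u-[424.5,149.5])*5.71-.5+[480,0]).round())
E
```

```text
(-28, 30, 35) [598. 253.]
(-28, -30, 35) [704. 259.]
(-37, 30, 27) [598. 273.]
(-37, -30, 27) [704. 279.]
(-40, 52, 0) [552. 312.]
(-40, -52, 0) [735. 323.]
(-40, 52, 10) [555. 298.]
(-40, -52, 10) [739. 309.]
(-10, 0, 64.5) [655. 197.]
(0, 42, 87.5) [585. 150.]
(-13, 52, 71.5) [565. 184.]
(-13, -52, 71.5) [751. 194.]
```

Call:
{"fn": "drive_tool", "kwargs": {"targets": [[1, 0, -2, 40, 0], [1, 0, -2, 80, 0], [1, 0, -2, 110, 0], [1, 0, -2, 110, 0], [1, -20, -2, 110, 0], [1, -40, -2, 110, 0], [1, -55, -2, 110, 0], [1, -70, -2, 110, 0], [1, -80, -2, 110, 0], [1, -80, -2, 110, 0]]}}

```text
clock: 5.6
position: [433.9, -376.3, 40.9]
ee_rot: [0.277, 0.961, -0.0, 0.002]
contact_force: [0.4, 0.1, -1.3]
gripper_width: 22.1
grasp_force: 59.3
```

Call:
{"fn": "drive_tool", "kwargs": {"targets": [[1, -7, 0, 1, 0], [1, -14, 0, 1, 0], [1, -20, 0, 1, 0], [1, -23, 0, 1, 0], [1, -23, 0, 1, 0]]}}

```text
clock: 6.1
position: [451.6, -388.5, 38.2]
ee_rot: [0.278, 0.961, -0.0, -0.0]
contact_force: [0.3, 0.5, -2.0]
gripper_width: 22.0
grasp_force: 59.3
```

Call:
{"fn": "drive_tool", "kwargs": {"targets": [[1, -2, 0, 0, 0], [1, -4, 0, 0, 0], [1, -5, 0, 0, 0], [1, -5, 0, 0, 0]]}}

```text
clock: 6.5
position: [454.0, -390.2, 37.8]
ee_rot: [0.278, 0.961, 0.0, -0.002]
contact_force: [-4.3, 2.1, 0.4]
gripper_width: 22.1
grasp_force: 59.4
```

Call:
{"fn": "drive_tool", "kwargs": {"targets": [[1, -2, 0, 0, 0], [1, -2, 0, 0, 0]]}}

```text
clock: 6.7
position: [454.0, -390.4, 37.3]
ee_rot: [0.278, 0.961, 0.001, -0.004]
contact_force: [-5.6, 3.5, 1.5]
gripper_width: 22.3
grasp_force: 59.5
```

The plate is against the back stop: 6.6 N with no further advance, at the expected x. I'll release it, withdraw and head for plate a.

Call:
{"fn": "drive_tool", "kwargs": {"targets": [[1, 2, 0, 0, 0], [-1, 2, 0, 0, 0], [-1, 2, 0, 0, 0], [-1, 2, 0, 0, 0], [-1, 2, 0, 0, 0], [-1, 15, 0, -40, 0], [-1, 60, 0, -80, 0], [-1, 105, 0, -120, 0], [-1, 108, 0, -150, 0]]}}

```text
clock: 7.6
position: [362.6, -332.4, 188.2]
ee_rot: [0.278, 0.961, 0.001, -0.002]
contact_force: [0.7, -0.7, 0.6]
gripper_width: 85.3
grasp_force: 0.0
```

```bash
python3 - <<'E'
from h import *
s=arm.read_state();print(s['clock'],s['position'],s['ee_rot'],s['gripper_width'])
t=arm.get_image('top');c=arm.get_image('scene');cv2.imwrite('pics/t3.png',t)
cv2.imwrite('pics/c5.png',np.hstack([cv2.resize(t[195:270,400:490],(480,400),interpolation=cv2.INTER_CUBIC),cv2.resize(c[150:220,425:480],(314,400),interpolation=cv2.INTER_CUBIC)]))
E
```

```text
7.6 [ 362.62963372 -332.43170182  188.18025819] [ 2.77878181e-01  9.60613654e-01  7.78839159e-04 -2.12546934e-03] 85.30253260749451
```

View pics/c5.png

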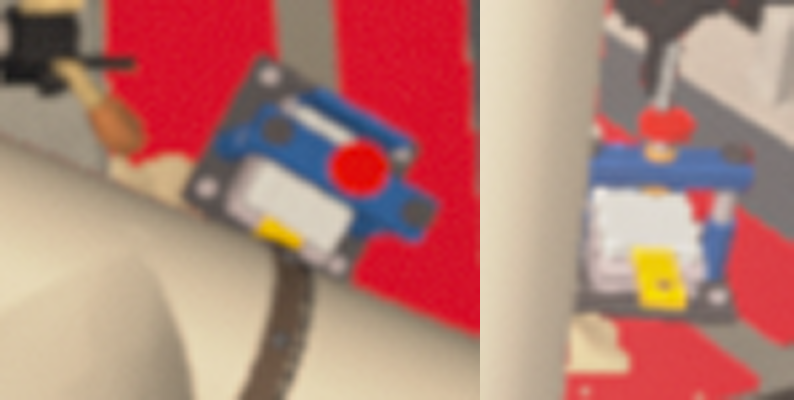

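Both views show plate b lying flat and centred on the bed under the bridge, its tab out at the front. The knob is at about (667,125) in the crop. Next, plate a.

Call:
{"fn": "drive_tool", "kwargs": {"targets": [[-1, 176, 321, 0, -21], [-1, 176, 321, 0, -21], [-1, 176, 321, 0, -21], [-1, 176, 321, 0, -21], [-1, 176, 321, 0, -21], [-1, 176, 321, 0, -21], [-1, 176, 321, 0, -21], [-1, 176, 321, 0, -21], [-1, -8, 441, 0, -21], [-1, -8, 441, 0, -21], [-1, -8, 441, 0, -21], [-1, -8, 441, 0, -21]]}}

```text
clock: 8.9
position: [590.5, 34.4, 188.2]
ee_rot: [0.098, 0.995, 0.0, 0.0]
contact_force: [0.3, 0.8, 1.2]
gripper_width: 85.5
grasp_force: 0.0
```

Call:
{"fn": "drive_tool", "kwargs": {"targets": [[-1, 0, 0, 0, 0], [-1, 0, 0, 0, 0]]}}

```text
clock: 9.1
position: [588.6, 34.0, 186.7]
ee_rot: [0.098, 0.995, -0.0, -0.001]
contact_force: [0.1, -0.6, 0.3]
gripper_width: 85.4
grasp_force: 0.0
```

Call:
{"fn": "drive_tool", "kwargs": {"targets": [[-1, -15, 5, 45, 0], [-1, -15, 5, 90, 0], [-1, -15, 5, 135, 0], [-1, -15, 5, 165, 0], [-1, -15, 5, 178, 0], [-1, -15, 5, 184, 0], [-1, -15, 5, 184, 0]]}}

```text
clock: 9.8
position: [604.2, 36.3, 5.3]
ee_rot: [0.098, 0.995, 0.0, 0.001]
contact_force: [-0.1, 0.1, 0.5]
gripper_width: 85.2
grasp_force: 0.0
```

Call:
{"fn": "drive_tool", "kwargs": {"targets": [[-1, 0, 0, 3, 0], [1, 0, 0, 3, 0], [1, 0, 0, 3, 0], [1, 0, 0, 3, 0], [1, 0, 0, 3, 0], [1, 0, 0, 3, 0], [1, 0, 0, 3, 0]]}}

```text
clock: 10.5
position: [604.3, 36.1, 2.0]
ee_rot: [0.098, 0.995, 0.0, 0.0]
contact_force: [-0.6, 0.2, 3.9]
gripper_width: 22.1
grasp_force: 59.8
```

Call:
{"fn": "drive_tool", "kwargs": {"targets": [[1, 0, 0, -40, 0], [1, 25, -6, -80, 0], [1, 214, -49, -148, 0], [1, 214, -49, -148, 0], [1, 214, -49, -148, 0], [1, 214, -49, -148, 0], [1, 214, -49, -148, 0], [1, 163, -408, -148, 21], [1, 163, -408, -148, 21], [1, 163, -408, -148, 21], [1, 163, -408, -148, 21], [1, 163, -408, -148, 21]]}}

```text
clock: 11.7
position: [370.3, -221.8, 149.2]
ee_rot: [0.277, 0.961, 0.0, 0.0]
contact_force: [1.9, 0.5, -0.9]
gripper_width: 22.1
grasp_force: 59.4
```

Call:
{"fn": "drive_tool", "kwargs": {"targets": [[1, 0, 0, 0, 0]]}}

```text
clock: 11.8
position: [369.7, -224.8, 148.7]
ee_rot: [0.282, 0.959, -0.0, -0.0]
contact_force: [0.4, 0.6, -1.5]
gripper_width: 22.2
grasp_force: 59.5
```

Call:
{"fn": "drive_tool", "kwargs": {"targets": [[1, -27, -47, 0, 0], [1, -55, -95, 20, -0.5], [1, -55, -95, 60, -0.5], [1, -55, -95, 90, -0.5], [1, -55, -95, 99, -0.5], [1, -55, -95, 99, -0.5]]}}

```text
clock: 12.4
position: [365.9, -329.0, 49.0]
ee_rot: [0.273, 0.962, 0.0, -0.002]
contact_force: [-0.5, 1.0, -0.4]
gripper_width: 21.9
grasp_force: 59.6
```

```bash
python3 -c "
from h import *
for i in range(3):
    s=arm.read_state();q=s['ee_rot'];print(s['position'],np.degrees(2*np.arctan2(q[1],q[0]))-90);arm.get_image('top')"
```

```text
[ 365.85186957 -329.00855978   49.0337581 ] 58.29736955896885
[ 367.10361355 -329.45032367   50.51431976] 58.34518691321256
[ 367.8081545  -329.69141694   51.43216163] 58.35877965302444
```

Call:
{"fn": "drive_tool", "kwargs": {"targets": [[1, -15, -5.5, 2, 0.5], [1, -30, -5.5, 2, 0.5], [1, -45, -5.5, 2, 0.5], [1, -60, -5.5, 2, 0.5], [1, -72, -5.5, 2, 0.5], [1, -80, -5.5, 2, 0.5], [1, -80, -5.5, 2, 0.5]]}}

```text
clock: 13.25
position: [432.9, -376.7, 49.0]
ee_rot: [0.277, 0.961, -0.0, 0.001]
contact_force: [-0.7, 0.0, -0.9]
gripper_width: 22.0
grasp_force: 59.5
```

```bash
python3 -c "
from h import *
for i in range(2):
    s=arm.read_state();q=s['ee_rot'];p=s['position'];d=np.array([453.3,-390])-p[:2];print(p,np.degrees(2*np.arctan2(q[1],q[0]))-90,d@[.846,-.533],d@[.533,.846],s['contact_force']);arm.get_image('top')"
```

```text
[ 432.9181692  -376.74337369   49.0166516 ] 57.796813686511456 24.308810684084644 -0.3515900441949414 [-0.73926083  0.02841564 -0.88593   ]
[ 431.93699521 -376.23685577   48.66493175] 57.772730218794464 25.408857926035516 -0.2571384698883256 [-0.6540125   0.36791515 -1.60550697]
```

Aligned, with 25 mm to go.

Call:
{"fn": "drive_tool", "kwargs": {"targets": [[1, -8, 0, 0, 0], [1, -15, 0, 0, 0], [1, -20, 0, 0, 0], [1, -23, 0, 0, 0], [1, -25, 0, 0, 0], [1, -27, 0, 0, 0], [1, -27, 0, 0, 0]]}}

```text
clock: 14.05
position: [452.6, -389.8, 47.6]
ee_rot: [0.278, 0.961, 0.001, -0.002]
contact_force: [-4.1, 2.6, -0.3]
gripper_width: 21.9
grasp_force: 59.7
```

Call:
{"fn": "drive_tool", "kwargs": {"targets": [[1, -2, 0, 0, 0], [1, -2, 0, 0, 0], [1, 0, 0, 0, 0], [-1, 0, 0, 0, 0], [-1, 0, 0, 0, 0], [-1, 0, 0, 0, 0], [-1, 0, 0, 0, 0], [-1, 13, 0, -40, 0], [-1, 60, 0, -80, 0], [1, 90, 0, -115, 0], [1, 90, 0, -130, 0], [1, 90, 0, -130, 0]]}}

```text
clock: 15.25
position: [379.7, -343.5, 182.6]
ee_rot: [0.277, 0.961, -0.001, 0.005]
contact_force: [0.6, 0.4, 0.2]
gripper_width: 43.9
grasp_force: 0.0
```

```bash
python3 - <<'E'
from h import *
s=arm.read_state();q=s['ee_rot'];print(s['clock'],s['position'],np.degrees(2*np.arctan2(q[1],q[0]))-90,s['gripper_width'])
t=arm.get_image('top');c=arm.get_image('scene');cv2.imwrite('pics/t4.png',t);cv2.imwrite('pics/s4.png',c)
cv2.imwrite('pics/c6.png',np.hstack([cv2.resize(t[195:270,400:490],(480,400),interpolation=cv2.INTER_CUBIC),cv2.resize(c[150:220,425:480],(314,400),interpolation=cv2.INTER_CUBIC)]))
h=cv2.cvtColor(t,cv2.COLOR_BGR2HSV);m=cv2.inRange(h[212:240,455:480],(0,225,100),(8,255,255))
n,l,st,ce=cv2.connectedComponentsWithStats(m)
for i in range(1,n): print(st[i],ce[i]+[455,212],ray('top',[ce[i]+[455,212]],112)[0])
E
```

```text
15.25 [ 379.67508107 -343.51125969  182.60348344] 57.81315453156111 43.908048129155326
[ 8 11  9  8 50] [466.84 226.08] [ 507.64208219 -423.71584394  112.        ]
```

View pics/c6.png

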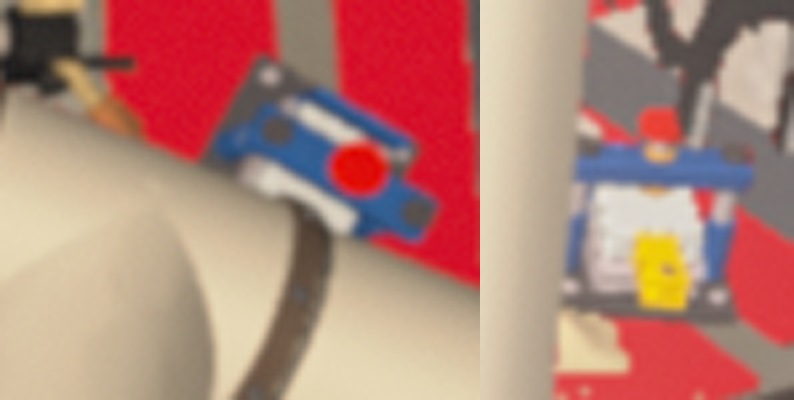

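The two plates are stacked flat, tabs aligned in front, with the brass foot just above at crop (655,192). Next I'll touch the knob with closed fingers to feel the remaining gap.

Call:
{"fn": "drive_tool", "kwargs": {"targets": [[1, -50, 0, 0, 0], [1, -100, 0, 0, 0], [1, -150, 0, 10, 0], [1, -152, 0, 40, 0], [1, -152, 0, 55, 0], [1, -152, 0, 55, 0], [1, -152, 0, 55, 0]]}}

```text
clock: 16.05
position: [506.9, -424.0, 121.9]
ee_rot: [0.277, 0.961, -0.0, -0.001]
contact_force: [1.5, 0.3, 0.5]
gripper_width: 0.3
grasp_force: 0.0
```

```bash
python3 -c "
from h import *
for i in range(3):
    s=arm.read_state();print(s['position'],s['contact_force'],s['gripper_width']);arm.get_image('top')"
```

```text
[ 506.90333153 -423.97249416  121.93448264] [1.47296914 0.32330316 0.47642167] 0.3129613431440313
[ 507.33954397 -424.18835602  123.30329441] [ 1.25094754 -0.23719923  0.26410736] 0.12623735777052633
[ 507.53858538 -424.22240082  124.12912905] [ 0.38299266 -0.52153324  0.77372714] 0.14607803169241812
```

Call:
{"fn": "drive_tool", "kwargs": {"targets": [[1, 0, 0, 6, 0], [1, 0, 0, 10, 0], [1, 0, 0, 12, 0], [1, 0, 0, 12, 0], [1, 0, 0, 12, 0]]}}

```text
clock: 16.7
position: [506.8, -423.7, 111.5]
ee_rot: [0.278, 0.961, 0.0, -0.0]
contact_force: [-0.4, 1.6, 1.2]
gripper_width: 0.1
grasp_force: 0.8
```

Call:
{"fn": "drive_tool", "kwargs": {"targets": [[1, 0, 0, 2, 0], [1, 0, 0, 2, 0], [1, 0, 0, 2, 0]]}}

```text
clock: 17.0
position: [507.0, -423.8, 109.4]
ee_rot: [0.278, 0.961, -0.0, -0.0]
contact_force: [0.1, 0.0, 1.3]
gripper_width: 0.4
grasp_force: 0.9
```

Call:
{"fn": "drive_tool", "kwargs": {"targets": [[1, 0, 0, 2, 0], [1, 0, 0, 2, 0], [1, 0, 0, 2, 0]]}}

```text
clock: 17.3
position: [507.0, -423.9, 107.3]
ee_rot: [0.278, 0.961, -0.0, 0.0]
contact_force: [-0.3, 1.5, 1.4]
gripper_width: 0.2
grasp_force: 1.0
```

Call:
{"fn": "drive_tool", "kwargs": {"targets": [[1, 0, 0, 2, 0], [1, 0, 0, 2, 0], [1, 0, 0, 2, 0]]}}

```text
clock: 17.6
position: [507.1, -423.9, 105.3]
ee_rot: [0.278, 0.961, -0.0, 0.0]
contact_force: [-0.3, -0.2, 2.3]
gripper_width: 0.1
grasp_force: 1.1
```

Call:
{"fn": "drive_tool", "kwargs": {"targets": [[1, 0, 0, 2, 0], [1, 0, 0, 2, 0], [1, 0, 0, 2, 0]]}}

```text
clock: 17.9
position: [507.0, -423.9, 103.3]
ee_rot: [0.278, 0.961, -0.0, 0.0]
contact_force: [-0.2, 1.2, 2.0]
gripper_width: -0.2
grasp_force: 1.2
```

Call:
{"fn": "drive_tool", "kwargs": {"targets": [[1, 0, 0, 2, 0], [1, 0, 0, 2, 0], [1, 0, 0, 2, 0]]}}

```text
clock: 18.2
position: [507.1, -423.9, 102.1]
ee_rot: [0.277, 0.961, -0.0, 0.0]
contact_force: [-1.5, 1.3, 5.4]
gripper_width: -0.1
grasp_force: 2.8
```

Call:
{"fn": "drive_tool", "kwargs": {"targets": [[1, 0, 0, 2, 0], [1, 0, 0, 2, 0], [1, 0, 0, 2, 0]]}}

```text
clock: 18.5
position: [507.1, -424.0, 102.1]
ee_rot: [0.277, 0.961, -0.001, 0.001]
contact_force: [-2.3, 3.8, 12.7]
gripper_width: -0.0
grasp_force: 6.2
```

Firm pack contact comes at TCP z = 102.1, and the pad force follows the spring cleanly. I'll back up to about 113 to see whether the knob is still touching. Contact there would mean the gap is over 10 mm.

Call:
{"fn": "drive_tool", "kwargs": {"targets": [[1, 0, 0, -7, 0], [1, 0, 0, -13, 0], [1, 0, 0, -13, 0], [1, 0, 0, -13, 0], [1, 0, 0, -13, 0], [1, 0, 0, -13, 0]]}}

```text
clock: 19.1
position: [507.2, -424.0, 112.0]
ee_rot: [0.278, 0.961, -0.0, 0.0]
contact_force: [0.5, -0.5, 0.7]
gripper_width: 0.1
grasp_force: 0.7
```

Call:
{"fn": "drive_tool", "kwargs": {"targets": [[1, 0, 0, -1, 0], [1, 0, 0, -1, 0], [1, 0, 0, -1, 0]]}}

```text
clock: 19.4
position: [506.4, -423.5, 112.7]
ee_rot: [0.278, 0.961, 0.0, -0.001]
contact_force: [0.2, 0.0, 0.4]
gripper_width: 0.2
grasp_force: 0.0
```

Call:
{"fn": "drive_tool", "kwargs": {"targets": [[1, 0, 0, -1, 0], [1, 0, 0, -1, 0], [1, 0, 0, -1, 0]]}}

```text
clock: 19.7
position: [506.9, -423.8, 114.3]
ee_rot: [0.278, 0.961, 0.0, -0.0]
contact_force: [-0.0, 0.7, 0.4]
gripper_width: 0.2
grasp_force: 0.0
```

Contact is lost at 112.0–112.7, so about 10 mm is left over two plates. That's too small for another plate, as a third would need at least 12.5 mm. Plate c stays where it is. Now I'll press firmly and hold.

Call:
{"fn": "drive_tool", "kwargs": {"targets": [[1, 0, 0, 5, 0], [1, 0, 0, 10, 0], [1, 0, 0, 13, 0], [1, 0, 0, 15, 0], [1, 0, 0, 16, 0], [1, 0, 0, 16, 0], [1, 0, 0, 16, 0], [1, 0, 0, 16, 0], [1, 0, 0, 16, 0], [1, 0, 0, 16, 0]]}}

```text
clock: 20.7
position: [507.5, -424.3, 102.0]
ee_rot: [0.277, 0.961, -0.001, 0.001]
contact_force: [-1.6, 3.0, 15.5]
gripper_width: 0.1
grasp_force: 7.5
```

Call:
{"fn": "drive_tool", "kwargs": {"targets": [[1, 0, 0, 0, 0], [1, 0, 0, 0, 0], [1, 0, 0, 0, 0], [1, 0, 0, 0, 0], [1, 0, 0, 0, 0], [1, 0, 0, 0, 0]]}}

```text
clock: 21.3
position: [507.5, -424.3, 102.0]
ee_rot: [0.277, 0.961, -0.001, 0.001]
contact_force: [-2.5, 3.9, 14.7]
gripper_width: 0.5
grasp_force: 7.5
```

```bash
python3 -c "
from h import *
c=arm.get_image('scene');t=arm.get_image('top')
cv2.imwrite('pics/c7.png',np.hstack([cv2.resize(t[195:270,355:490],(480,267),interpolation=cv2.INTER_CUBIC),cv2.resize(c[150:220,425:480],(210,267),interpolation=cv2.INTER_CUBIC)]))
print(arm.read_state()['contact_force'])"
```

```text
[-3.41316703  4.87986568 14.99382473]
```

View pics/c7.png

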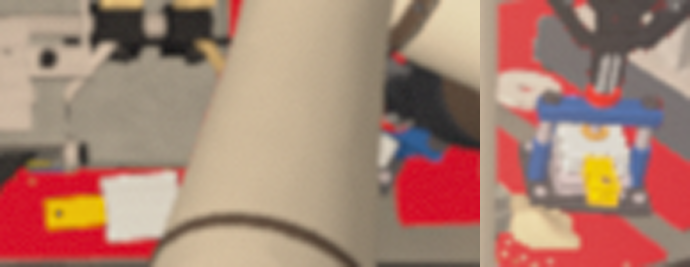

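The fingers hold the knob down at crop (603,97), with the foot on the squared two-plate pack. Plate c lies untouched on the worktop. Handing in.

```bash
python3 -c "
from bench import arm
print(arm.job_done())"
```

```text
the job is handed in; nothing more can be done
None
```

I slid plates b and a fully home as a two-plate pack and handed the job in with the knob held down at about 15 N; plate c stays on the worktop, the other items were never approached, and the judging result was not shown.

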